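# Slide the carrier board into its notches and swing the catch over it

## Task

Push the white carrier board along its rails by its orange lug, toward the red catch, until it drops into the notches and lies flat on the rails. Then push the red catch round by its upright pin until it lies across the board. Only push, with the fingertips: do not pinch or lift the board, leave the spool, the punch and the suction cup where they stand, and finish clear of everything.

Things in the scene. Friction and masses are not known exactly. Their poses are not given: they have to be found in the camera images.
- rail_frame: Fixed frame: grey base plate (x -96..+72, y +-175 mm) with two aluminium rails along its y axis (x = +-38 mm, tops 30 mm up), black side guides (x = +-51.5..59.5 mm) and end bars (y = +-165..173 mm), both 42 mm high. Origin: midway between the guides at worktop height, z up. The board is to travel along the frame's -y axis.
- carrier_board: Loose white board 100 (x) x 140 (y) x 10 mm, about 0.6 kg. Origin: centre of its underside; axes as the frame's; 1.5 mm play at each guide. Keys under it ride on the rails: underside 36 mm, top face 46 mm up while sliding. It starts 90 to 130 mm short (+y) of the notches, slides with a few newtons, and at the notches drops flat by 6 mm and stops dead.
- push_lug (a point): Centre of the top of the orange lug that stands on the board: 40 wide (x) x 10 thick (y), rising 26 mm above the board's top face, 20 mm toward +y from the board's origin. Its rear face (+y, 5 mm from this point) is the one to push; the board is bare for 45 mm behind it.
- catch (a joint): Red catch on a vertical pivot, rad: 0 = arm along the frame's -y beside the rails (starts 0 to 0.25); grows counter-clockwise from above; 1.57 = arm along +x across the board; stop at 1.6. About 1 N moves it at the pin; stays where left. Arm 52 long, 13 wide, underside 43.5, top 48.5 mm up: passes over the seated board, strikes one still riding high.
- catch_pivot (a point): The catch's pivot axis, on the robot's side of the rails: frame x -78 mm, y -60 mm, at the arm's underside (43.5 mm above the worktop).
- catch_pin (a point): Centre of the top of the catch's steel pin: upright, 10 mm in diameter, from 48.5 to 74.5 mm above the worktop, 30 mm from the pivot axis along the arm.
- solder_spool: Bystander: solder spool, 54 mm across, 40 mm high, standing on the worktop beyond the frame (its +x side). Origin under its centre.
- screw_punch: Bystander: red punch 19 mm across, 81 mm high, standing upright on the worktop beyond the frame (its +x side). Origin under its centre.
- suction_cup: Bystander: blue suction cup with a ring, 45 mm across, 44 mm high, on the worktop past the frame's -y end. Origin under its centre.
- board_station (a point): Where the board's origin lies when seated: frame x 0, y -45 mm, 30 mm up (on the rail tops), +-2 mm of play along y. The four notches (14 mm long) that hold it are cut in the rail tops, the leading pair at frame y -100 mm, the other at +10 mm. Slid at up to 0.05 m/s it drops in reliably; a board that skipped them would run on to the end bar.

How it is judged:
By the outcome, as a careful person would: the job done as asked, in the order asked, and still so for the second after the job is handed in, with the robot touching nothing.
It also fails if it takes over 48 s, if anything falls off the work surface, if the arm or the gripper's body presses on something with over 40 N, if the wrist force passes 120 N, or if a joint passes its speed limit or range.

## Robot

A 6-joint arm with a two-finger parallel gripper is mounted at the origin on a cart in front of the work surface, level with it; the furniture and walls round the work are solid. World frame = base frame: x ahead of the robot, y to its left, z up, the work surface at z = 0. Lengths are in mm, angles in rad, forces in N, time in s.
With the tool pointing down it reaches from about 300 to 775 mm from the base axis. Payload 14.6 kg.
Tool frame: the origin (TCP) lies at the very end of the fingers, on their centre line; the grasp point (between the pads) lies 19 mm behind it; z points along the fingers, y is the line along which they close (so a half turn about z gives the same grasp; the last joint's range is limited). The gripper opens to 94 mm and grips with 3 to 60 N. Pads are 16 mm wide; open, the fingers measure 119 mm over their backs; the gripper's body (75 mm by 177 mm) begins 78 mm behind the grasp point.
Start: joints at [-1.266, 0.3, 1.521, -0, 1.321, -0.067], TCP at [199.804, -512.414, 205.446] pointing down, gripper open.
Joint ranges: [-3.03, 3.03], [-0.79, 2.21], [0.23, 2.52], [-1.04, 4.18], [0, 3.07], [-2.55, 2.55]. Speed limits (rad/s): [2.22, 2.22, 2.57, 3.14, 3.14, 3.14].

## Interface

Orientations are given as [roll, pitch, yaw] about the fixed x, y, z axes, in that order (R = Rz(yaw) Ry(pitch) Rx(roll)).
In Python, from cell import manip, optics gives the robot as it stands.
- The arm moves only by the shell command python3 -m crank 'ROWS' [FORCE]. ROWS is JSON, a list of rows, each a list of 7 numbers: the opening in per cent of the stroke, from 0 (shut) to 100 (fully open), then the shift along the tool's x, y, z in mm, then the turn, a rotation vector about the tool's x, y, z in rad. A call has 1 to 10 rows; each row is the pose to reach, as a shift and turn from the pose commanded when the call began, along the tool's axes at that moment; what a row does not reach only later rows make up. A row lasts 1/10 s, in which the tool goes at most 50 mm and 8.59 degrees, less where a joint would pass 70% of its speed; a pose out of reach is approached as far as the arm can. A call with a gripper value outside its range is refused whole. The fingers move at their own pace and stop on an object; FORCE is the grip in N (left out, the last holds). Time passes only in rows, so rows that repeat a pose let the fingers close. It gives the time, the measured TCP pose, the force, the opening and the grip force at its end, in the units of the state.
- manip.read_state(): the state, without advancing time (a new reading comes with each control period).
- optics.camera(name): name is "scene" or "side" or "wrist"; returns (picture, depth): 480x640x3 uint8, red, green, blue; 480x640 float32, mm along the optical axis (not along the pixel's ray), 0 where there is no reading.
- optics.calibration(name): a dict with "camera_matrix" (3x3 intrinsics, pixels), "k1" (the pictures are not rectified: a ray, as slopes to the right and down, at radius r is drawn at 1 + k1 r^2 times it, then the intrinsics apply), "R" (3x3) and "t" (3): a world point X has camera coordinates R X + t. Camera axes: x right, y down, z forward; pixel columns grow to the right and rows downward; lengths in mm; the calibration is good to about 2 mm. A picture is of the moment at which its call begins: read the wrist's pose just before it. calibration takes no time and is no camera call; for the wrist camera it gives the pose at the moment of the call.
- manip.sign_off(): hands the job in; it is judged then, once.
The state is a dict: "clock": time; "joints": joint angles; "qd": joint speeds; "effort": joint torques, N m; "eef_pos": TCP position; "eef_rot": TCP orientation; "wrist_force": force on the tool from outside, world axes, zero at the start; "moment": the same for the moment, N m; "finger_gap": finger opening in mm; "finger_force": force on a finger pad.
Only numpy, scipy, OpenCV 4.12 (cv2) and the standard library are available. Lean on these libraries where they do the work, as an engineer would, in place of code of your own. Each camera call takes 0.05 s, during which the arm holds its last target. There are 200 camera calls.

## Working session

There is one attempt and no reset: what is moved stays moved. The work goes in short steps, Python scripts to look and compute and a shell command to move; the robot and the scene stay as the last step left them, time stands still between calls to the robot, and variables do not carry over. Pictures are saved under pics/ and viewed, at most 10 in all, crops included, and the job is handed in when it is done.

```bash
ls; mkdir -p pics
python3 - <<'E'
from cell import manip, optics
import cv2, numpy as np
print(manip.read_state())
for n in ("scene","side"):
    p,d=optics.camera(n); cv2.imwrite(f"pics/{n}0.png",p[:,:,::-1]); np.save(f"pics/{n}0.npy",d)
    c=optics.calibration(n); print(n,c)
E
```

```text
pics
{'clock': 0.0, 'joints': array([-1.26556344e+00,  3.00475132e-01,  1.52160502e+00,  3.33699190e-06,
        1.32066814e+00, -6.65758970e-02]), 'qd': array([ 0.0014821 , -0.00056981,  0.00021225,  0.00148506,  0.00070657,
       -0.00037354]), 'effort': array([-1.68212486e-03, -5.31807125e+01, -3.52736449e+01,  7.07280566e-02,
        2.45325227e-02, -8.37104449e-05]), 'eef_pos': array([ 199.74639876, -512.16241416,  204.87398533]), 'eef_rot': array([-3.14043979e+00, -8.01056194e-05,  3.71807910e-01]), 'wrist_force': array([-0.00379758, -0.02727063,  0.282932  ]), 'moment': array([-0.00614234,  0.04587747, -0.0113637 ]), 'finger_force': 0.0, 'finger_gap': 93.85631143269981}
scene {'camera_matrix': array([[514.12756122,   0.        , 321.25999866],
       [  0.        , 514.12756122, 245.98491907],
       [  0.        ,   0.        ,   1.        ]]), 'k1': 0.035322443845598336, 'R': array([[ 0.87194818, -0.48951856,  0.00882838],
       [-0.22241566, -0.41210987, -0.88357044],
       [ 0.4361624 ,  0.76846407, -0.46821505]]), 't': array([-649.57390927,  132.83424488,  904.95817336])}
side {'camera_matrix': array([[551.25730173,   0.        , 309.46214638],
       [  0.        , 551.25730173, 245.73484935],
       [  0.        ,   0.        ,   1.        ]]), 'k1': -0.010847847603554365, 'R': array([[ 0.11333723, -0.99337827,  0.01882262],
       [-0.47142784, -0.0704435 , -0.87908674],
       [ 0.8745916 ,  0.09075975, -0.47629005]]), 't': array([-300.17186967,  334.69660476,  398.94308925])}
```

View pics/scene0.png

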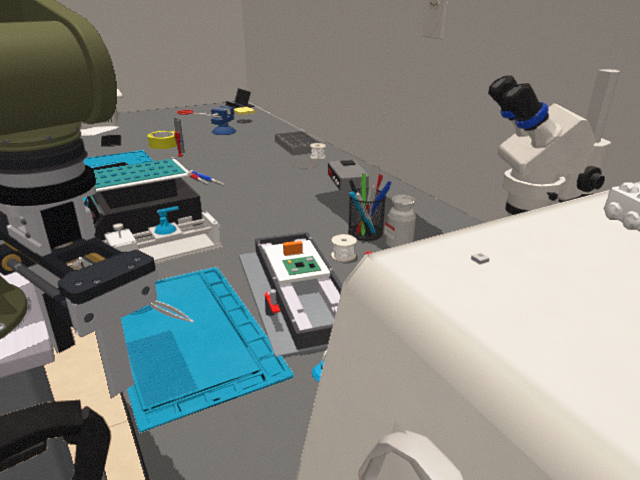

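View pics/side0.png

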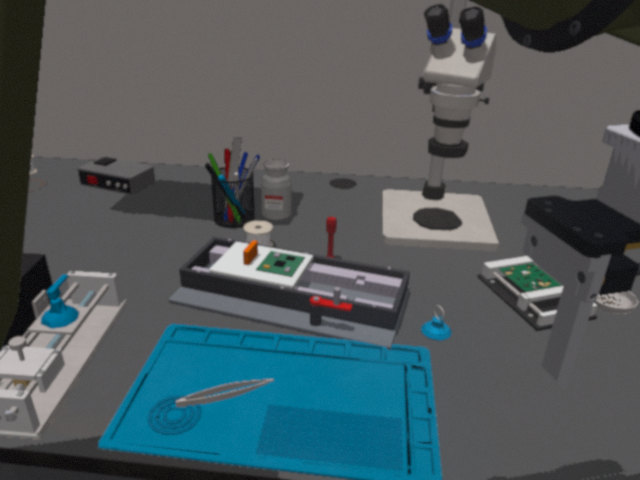

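The scene view shows the orange lug at (293,247) and the red catch at (271,302). In the side view the lug is at (251,252) with the catch arm at (332,303). The frame is fully visible there, its corners roughly (185,265), (212,242), (407,272) and (398,318).

```bash
cat > h.py <<'E'
import numpy as np, cv2
from cell import optics, manip
def cloud(d,c):
    K=c["camera_matrix"]; v,u=np.mgrid[0:480,0:640].astype(float)
    pts=np.stack([u.ravel(),v.ravel()],1)[:,None]
    n=cv2.undistortPoints(pts,K,np.array([c["k1"],0,0,0,0.]))[:,0]
    P=np.c_[n,np.ones(len(n))]*d.reshape(-1,1)
    X=(P-c["t"])@c["R"]; X[d.ravel()<=0]=np.nan
    return X.reshape(480,640,3)
def proj(X,c):
    return cv2.projectPoints(np.asarray(X,float).reshape(-1,1,3),cv2.Rodrigues(c["R"])[0],c["t"],c["camera_matrix"],np.array([c["k1"],0,0,0,0.]))[0][:,0]
E
python3 - <<'E'
from h import *
for n in ("scene","side"):
    p=cv2.imread(f"pics/{n}0.png"); d=np.load(f"pics/{n}0.npy"); c=optics.calibration(n)
    X=cloud(d,c); hsv=cv2.cvtColor(p,cv2.COLOR_BGR2HSV); H,S,V=cv2.split(hsv)
    box=np.zeros((480,640),bool)
    if n=="side": box[225:345,165:420]=1
    else: box[220:360,235:350]=1
    org=box&(H>5)&(H<16)&(S>180)&(V>120); red=box&((H<5)|(H>175))&(S>170)&(V>90)
    for nm,m in(("org",org),("red",red)):
        Q=X[m]; Q=Q[~np.isnan(Q[:,0])]; print(n,nm,len(Q),np.median(Q,0).round(1),np.percentile(Q,[3,97],axis=0).round(0).tolist())
    m=box&(V<75)&(S<120)&(X[...,2]>34)&(X[...,2]<50)
    m=cv2.morphologyEx(m.astype(np.uint8),cv2.MORPH_OPEN,np.ones((2,2)))>0
    nl,lab,st,_=cv2.connectedComponentsWithStats(m.astype(np.uint8)); print(st[1:][st[1:,4]>30].tolist())
    Q=X[m]; print("dark",len(Q),np.median(Q[:,2]),cv2.minAreaRect(Q[:,:2].astype(np.float32)))
    g=box&(X[...,2]>-6)&(X[...,2]<6); print("z0",np.nanmedian(X[g],0))
E
```

```text
scene org 213 [ 598.1 -141.4   62.4] [[582.0, -147.0, 50.0], [615.0, -134.0, 73.0]]
scene red 103 [ 488.8 -289.2   47.6] [[482.0, -305.0, 31.0], [495.0, -252.0, 50.0]]
[[261, 235, 48, 8, 135], [296, 328, 36, 11, 135]]
dark 335 nan ((501.32904052734375, -431.2337341308594), (819.5262451171875, 136.9537811279297), 71.04811096191406)
z0 [ 552.90806172 -128.28317419    1.26377596]
side org 67 [ 596.2 -138.3   70.9] [[580.0, -144.0, 68.0], [614.0, -133.0, 72.0]]
side red 241 [ 488.  -273.6   47.9] [[480.0, -303.0, 45.0], [498.0, -247.0, 50.0]]
[[180, 238, 133, 62, 974], [314, 256, 97, 61, 868], [275, 261, 12, 7, 51], [311, 306, 12, 6, 54]]
dark 1967 nan ((577.40234375, -215.47640991210938), (366.790283203125, 184.37643432617188), 89.35804748535156)
z0 [ 6.58997839e+02 -1.81787376e+02 -1.19557544e-01]
```

```bash
cat >> h.py <<'E'
from scipy.optimize import least_squares
def fitframe(Q,x0):
    def f(p):
        c,s=np.cos(p[2]),np.sin(p[2]); D=Q[:,:2]-p[:2]; x=D[:,0]*c+D[:,1]*s; y=-D[:,0]*s+D[:,1]*c
        # distance to the rim (rectangle ring 51.5..59.5 / 165..173)
        gx=np.hypot(np.maximum(abs(abs(x)-55.5)-4,0),np.maximum(abs(y)-173,0))
        gy=np.hypot(np.maximum(abs(abs(y)-169)-4,0),np.maximum(abs(x)-59.5,0))
        return np.minimum(gx,gy)+1e-3*np.minimum(abs(abs(x)-55.5),abs(abs(y)-169))
    return least_squares(f,x0,loss="soft_l1",f_scale=1.5,x_scale=[1,1,.01])
def tof(X,p):
    c,s=np.cos(p[2]),np.sin(p[2]); D=np.asarray(X)[...,:2]-p[:2]
    return np.stack([D[...,0]*c+D[...,1]*s,-D[...,0]*s+D[...,1]*c],-1)
def tow(x,y,p):
    c,s=np.cos(p[2]),np.sin(p[2]); return np.array([p[0]+c*x-s*y,p[1]+s*x+c*y])
E
python3 - <<'E'
from h import *
n="side"
p=cv2.imread(f"pics/{n}0.png"); d=np.load(f"pics/{n}0.npy"); c=optics.calibration(n)
X=cloud(d,c); H,S,V=cv2.split(cv2.cvtColor(p,cv2.COLOR_BGR2HSV))
box=np.zeros((480,640),bool); box[225:330,170:420]=1
m=box&(V<75)&(S<120)&(X[...,2]>38)&(X[...,2]<46)
Q=X[m]; best=None
for yaw in (-.1,0,.1):
    r=fitframe(Q,[577,-215,yaw])
    if best is None or r.cost<best.cost: best=r
print(len(Q),best.x,best.cost,np.median(best.fun),Q[:,2].mean())
f=best.x
F=tof(Q,f); print(np.percentile(F,[1,99],axis=0))
org=box&(H>5)&(H<16)&(S>180)&(V>120)&(X[...,2]>66); print("lug",tof(X[org],f).mean(0),np.percentile(tof(X[org],f),[2,98],axis=0), X[org].mean(0))
red=box&((H<5)|(H>175))&(S>170)&(V>90)&(X[...,2]>45); print("catch",np.percentile(tof(X[red],f),[2,98],axis=0))
st=manip.read_state(); print(st["joints"][5]-0, optics.calibration("wrist"))
E
```

```text
1231 [ 5.80408756e+02 -2.11010283e+02 -2.13047369e-01] 775.3995567553325 0.0014569568080496041 40.568552416939966
[[ -80.60365812 -172.01358155]
 [  61.03949334  171.76103838]]
lug [-0.16944083 74.24892384] [[-16.76599717  70.72576714]
 [ 17.84423401  78.85301582]] [ 595.9422897  -138.40421779   70.63670358]
catch [[ -81.87598241 -110.61717884]
 [ -68.20926854  -52.54261036]]
-0.06658706979310075 {'camera_matrix': array([[331.86457735,   0.        , 317.97303063],
       [  0.        , 331.86457735, 240.58255078],
       [  0.        ,   0.        ,   1.        ]]), 'k1': 0.012949708807110525, 'R': array([[ 0.36285404, -0.93184536, -0.00107741],
       [-0.89966962, -0.35062577,  0.26010794],
       [-0.24275815, -0.09341191, -0.96557894]]), 't': array([-549.47329032,  -27.1965761 ,  390.77360057])}
```

```bash
python3 -m crank '[[0,50,-22,0,0,0,0.1],[0,100,-44,0,0,0,0.2],[0,150,-66,0,0,0,0.3],[0,200,-88,0,0,0,0.4],[0,245,-108,0,0,0,0.5],[0,290,-128,0,0,0,0.585],[0,335,-148,0,0,0,0.585],[0,380,-168,0,0,0,0.585],[0,425,-187,0,0,0,0.585],[0,470,-207,0,0,0,0.585]]'
```

```text
clock: 1.1
eef_pos: [554.0, -156.6, 205.2]
eef_rot: [-3.142, 0.0, -0.213]
wrist_force: [-0.0, -0.7, 0.3]
finger_gap: 17.5
finger_force: 0.0
```

Run:
```python
from h import *
f=[580.41,-211.01,-.2130]
s=manip.read_state(); print(s["eef_pos"],s["eef_rot"],s["clock"],tof(s["eef_pos"],np.array(f)),s["finger_gap"])
c=optics.calibration("wrist"); p,d=optics.camera("wrist"); cv2.imwrite("pics/w1.png",p[:,:,::-1]); np.save("pics/w1.npy",d); np.savez("pics/w1c.npz",**c)
```

```text
[ 554.04137312 -156.58157763  205.24841975] [-3.14155912e+00  3.18412636e-04 -2.13122515e-01] 1.1 [-37.27851605  47.62425733] 17.52967719925692
```

View pics/w1.png

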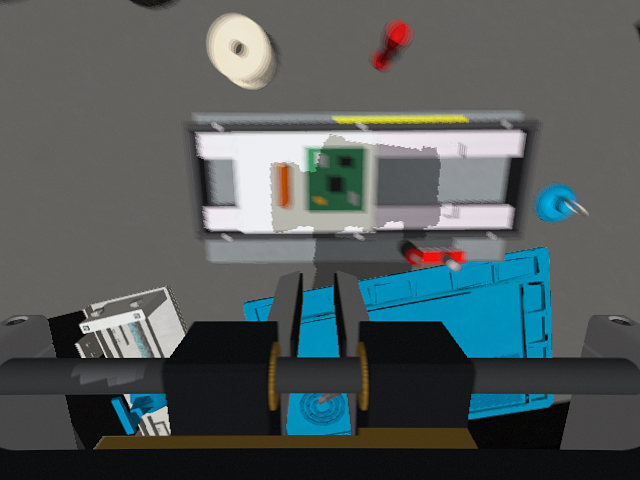

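The wrist view (slightly motion-blurred) shows the whole frame: the lug at (284,186), the catch from (412,252) to (455,260), the spool at (239,47), the punch at (392,45) and the cup at (556,203). I'll take a still view and refit.

```bash
cat > look.py <<'E'
from h import *
import sys
f=np.array([580.41,-211.01,-.2130])
c=optics.calibration("wrist"); p,d=optics.camera("wrist"); cv2.imwrite(f"pics/{sys.argv[1]}.png",p[:,:,::-1])
s=manip.read_state(); print(s["clock"],s["eef_pos"],s["wrist_force"])
X=cloud(d,c); H,S,V=cv2.split(cv2.cvtColor(p[:,:,::-1].copy(),cv2.COLOR_BGR2HSV))
F=tof(X,f); near=(abs(F[...,0])<100)&(abs(F[...,1])<190)
m=near&(V<75)&(S<120)&(X[...,2]>36)&(X[...,2]<47)&((abs(abs(F[...,0])-55.5)<9)|(abs(abs(F[...,1])-169)<9))
r=fitframe(X[m],f); print("fit",m.sum(),r.x,r.cost); g=r.x
for q in (f,g):
    G=tof(X,q)
    o=near&(H>5)&(H<16)&(S>170)&(V>120)
    ot=o&(X[...,2]>58); print("lug",ot.sum(),G[ot].mean(0),np.percentile(G[ot],[3,97],axis=0).round(1).tolist(),np.median(X[ot][:,2]))
    w=near&(V>150)&(S<40)&(abs(G[...,0])<48)&(X[...,2]>34)
    print("white",np.percentile(G[w],[2,98],axis=0).round(1).tolist(),np.median(X[w][:,2]))
    e=near&((H<5)|(H>175))&(S>150)&(V>90)&(G[...,0]<-30)&(X[...,2]>40)&(X[...,2]<53)
    E=G[e]; print("red",e.sum(),np.percentile(E,[2,98],axis=0).round(1).tolist()); 
    k=cv2.fitLine(E.astype(np.float32),cv2.DIST_HUBER,0,.01,.01).ravel(); print("catch line",k, "angle",np.arctan2(*(k[:2]*np.array([1,-1]))))
    pn=near&(X[...,2]>60)&(X[...,2]<80)&(G[...,0]<-35)&(G[...,1]<-40); print("pin",pn.sum(),np.median(G[pn],0) if pn.any() else "")
E
python3 look.py w2
```

```text
1.2 [ 555.39407982 -154.3298114   204.60943895] [-0.63259834 -0.11223455  0.15925671]
fit 4041 [ 5.84698315e+02 -2.10266681e+02 -2.06332751e-01] 62.254915006078576
lug 398 [ 3.5089585  76.15527356] [[-14.6, 72.1], [22.5, 80.4]] 71.45278962259663
white [[-44.0, -11.1], [47.0, 124.6]] 45.58578095452832
red 529 [[-79.9, -109.6], [-66.2, -51.9]]
catch line [ 3.0192392e-02 -9.9954408e-01 -7.1574417e+01 -8.0605446e+01] angle 0.030196981618864725
pin 134 [-71.45419873 -87.24758713]
lug 398 [-2.84462191e-02  7.45240788e+01] [[-18.2, 70.5], [18.9, 78.8]] 71.45278962259663
white [[-46.4, -12.8], [47.0, 123.0]] 45.596216775277604
red 529 [[-84.3, -110.7], [-70.7, -53.1]]
catch line [ 2.3527673e-02 -9.9972320e-01 -7.6155312e+01 -8.1732559e+01] angle 0.023529843448464472
pin 134 [-76.07504597 -88.37746859]
```

```bash
python3 -m crank '[[0,18,-25,0,0,0,-0.007],[0,36,-50,20,0,0,-0.007],[0,36,-50,60,0,0,-0.007],[0,36,-50,80,0,0,-0.007],[0,36,-50,80,0,0,-0.007],[0,36,-50,80,0,0,-0.007]]'
python3 - <<'E'
from h import *
g=np.array([584.70,-210.27,-.2063]); s=manip.read_state(); print(tof(s["eef_pos"],g),s["eef_pos"],s["eef_rot"],s["wrist_force"],s["finger_gap"])
E
python3 look.py w3
```

```text
clock: 1.8
eef_pos: [598.7, -117.7, 126.2]
eef_rot: [3.142, -0.0, -0.207]
wrist_force: [1.1, 0.3, 1.1]
finger_gap: 0.5
finger_force: 0.0
[-5.27090726 93.51089879] [ 598.69561028 -117.66225978  126.2125113 ] [ 3.14155541e+00 -2.73003179e-04 -2.06660982e-01] [1.12497913 0.25757694 1.05111549] 0.5238685585180612
1.85 [ 599.0627035  -117.73741766  126.96909231] [ 0.16399406  0.3409384  -0.03885161]
fit 5814 [ 5.85020900e+02 -2.10061546e+02 -2.07538234e-01] 168.06032194045696
lug 640 [ 4.72311018 76.95551618] [[-13.9, 72.5], [22.7, 81.3]] 71.51735074385101
white [[-42.7, -11.0], [47.0, 124.9]] 45.63550541584512
red 834 [[-79.5, -109.0], [-65.6, -51.0]]
catch line [ 3.5041504e-02 -9.9938583e-01 -7.0652290e+01 -7.9986084e+01] angle 0.03504867970567438
pin 276 [-71.09386649 -86.32054344]
lug 640 [ 0.82682572 75.05038697] [[-17.8, 70.6], [18.8, 79.3]] 71.51735074385101
white [[-46.0, -12.8], [47.2, 123.0]] 45.6268583020516
red 834 [[-84.1, -110.5], [-70.2, -52.4]]
catch line [ 2.9582551e-02 -9.9956232e-01 -7.5404625e+01 -8.1477196e+01] angle 0.02958686771600095
pin 276 [-75.87242632 -87.81363089]
```

View pics/w3.png

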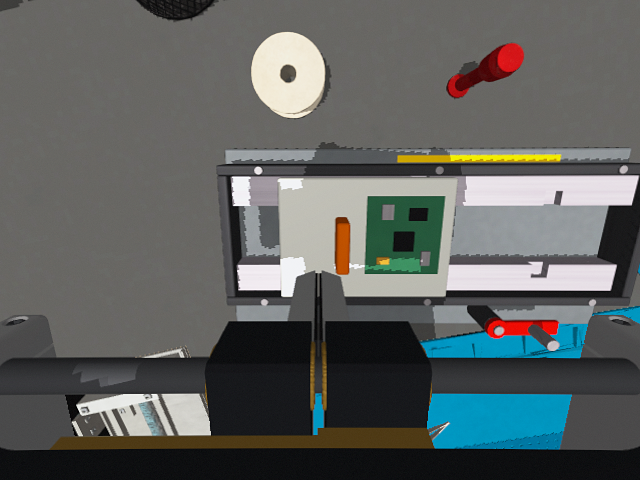

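The lug is at (343,246), the closed fingertips at (319,275) and the catch pin at (552,342). I'll shift behind the lug and go down.

```bash
python3 -m crank '[[0,5,-11.5,10,0,0,0],[0,5,-11.5,45,0,0,0],[0,5,-11.5,73,0,0,0],[0,5,-11.5,73,0,0,0]]'
python3 - <<'E'
from h import *
g=np.array([585.02,-210.06,-.2075]); s=manip.read_state(); print(tof(s["eef_pos"],g),s["eef_pos"],s["eef_rot"],s["wrist_force"])
E
```

```text
clock: 2.25
eef_pos: [604.6, -106.0, 49.2]
eef_rot: [-3.141, 0.005, -0.206]
wrist_force: [-0.4, -0.5, -0.5]
finger_gap: 0.1
finger_force: 0.0
[ -2.32548391 105.86141584] [ 604.55335214 -105.99033394   49.2292243 ] [-3.14140397  0.0051823  -0.20594387] [-0.40704723 -0.5414757  -0.53273725]
```

```bash
python3 -m crank '[[0,1,2,-2,0,0,0],[0,2,6,-2,0,0,0],[0,2,9,-2,0,0,0],[0,2,12,-2,0,0,0],[0,2,15,-2,0,0,0],[0,2,18,-2,0,0,0],[0,2,21,-2,0,0,0],[0,2,24,-2,0,0,0],[0,2,27,-2,0,0,0],[0,2,30,-2,0,0,0]]'
python3 - <<'E'
from h import *
g=np.array([585.02,-210.06,-.2075]); s=manip.read_state(); print(tof(s["eef_pos"],g),s["eef_pos"],s["eef_rot"],s["wrist_force"])
E
python3 look.py w4
```

```text
clock: 3.25
eef_pos: [602.3, -136.1, 55.4]
eef_rot: [-3.14, -0.002, -0.206]
wrist_force: [1.5, 6.4, 3.4]
finger_gap: 0.5
finger_force: 3.7
[ 1.72313604 75.91862348] [ 602.34648555 -136.12489679   55.4031782 ] [-3.14027839e+00 -1.57664711e-03 -2.06040338e-01] [1.53176387 6.3717034  3.36025708]
3.3 [ 602.27998279 -136.56827836   55.43799575] [1.08333635 5.4137601  4.38207169]
fit 6148 [ 5.84989911e+02 -2.11165904e+02 -2.07357355e-01] 2.5378386632846732
lug 821 [10.17744659 60.06499536] [[-6.2, 56.1], [23.1, 64.7]] 71.51732871001394
white [[-41.0, -27.4], [47.3, 108.5]] 45.61886486662543
red 392 [[-80.9, -85.1], [-71.8, -50.5]]
catch line [ 2.2518357e-02 -9.9974644e-01 -7.5688217e+01 -6.9128403e+01] angle 0.02252026050971962
pin 0 
lug 821 [ 6.00231001 59.21628868] [[-10.3, 55.3], [18.9, 63.8]] 71.51732871001394
white [[-44.1, -28.1], [47.1, 107.6]] 45.61978688454661
red 392 [[-85.8, -85.5], [-76.7, -50.9]]
catch line [ 1.6876806e-02 -9.9985760e-01 -8.0590981e+01 -6.9490547e+01] angle 0.01687760636548319
pin 0
```

```bash
python3 -m crank '[[0,0,4,1,0,0,0],[0,0,8,2,0,0,0],[0,0,12,2,0,0,0],[0,0,16,2,0,0,0],[0,0,20,2,0,0,0],[0,0,24,2,0,0,0],[0,0,28,2,0,0,0],[0,0,32,2,0,0,0],[0,0,36,2,0,0,0],[0,0,40,2,0,0,0]]'; python3 -m crank '[[0,0,4,0,0,0,0],[0,0,7.5,0,0,0,0],[0,0,11,0,0,0,0],[0,0,14,0,0,0,0],[0,0,17,0,0,0,0],[0,0,20,0,0,0,0],[0,0,23,0,0,0,0],[0,0,26,0,0,0,0],[0,0,29,0,0,0,0],[0,0,32,0,0,0,0]]'
python3 - <<'E'
from h import *
g=np.array([585.0,-210.7,-.2074]); s=manip.read_state(); print(tof(s["eef_pos"],g),s["eef_pos"],s["eef_rot"],s["wrist_force"])
E
python3 look.py w5
```

```text
clock: 4.3
eef_pos: [594.4, -175.2, 53.7]
eef_rot: [-3.14, -0.002, -0.206]
wrist_force: [1.5, 8.0, 6.0]
finger_gap: 0.1
finger_force: 4.4
clock: 5.3
eef_pos: [587.8, -206.5, 53.7]
eef_rot: [-3.14, -0.002, -0.206]
wrist_force: [1.8, 9.1, 6.6]
finger_gap: 0.3
finger_force: 4.4
[1.88958977 4.71865602] [ 587.82074338 -206.47156401   53.66519155] [-3.14020912e+00 -1.95518088e-03 -2.05898384e-01] [1.83298105 9.10233611 6.60607965]
5.35 [ 587.72045278 -206.90770786   53.68176228] [1.07860735 6.13452246 6.28402781]
fit 15161 [ 5.85085431e+02 -2.10505311e+02 -2.06701949e-01] 167.34124801701358
lug 812 [ 11.06098441 -11.79721934] [[-4.8, -15.7], [23.6, -7.2]] 71.51505864680254
white [[-40.6, -99.2], [47.4, 36.4]] 45.61247828652067
red 468 [[-78.2, -109.3], [-70.7, -69.5]]
catch line [ 1.8279444e-02 -9.9983293e-01 -7.4385361e+01 -8.8750420e+01] angle 0.01828046235140539
pin 527 [-69.69667871 -87.39888561]
lug 812 [  6.51413899 -13.32014683] [[-9.3, -17.2], [19.0, -8.7]] 71.51505864680254
white [[-44.3, -100.6], [47.1, 34.8]] 45.61206558638533
red 468 [[-83.3, -110.2], [-75.7, -70.5]]
catch line [ 1.1982230e-02 -9.9992824e-01 -7.9415161e+01 -8.9733681e+01] angle 0.01198251597369884
pin 527 [-74.72650964 -88.42105373]
```

```bash
python3 -m crank '[[0,0,2,0,0,0,0],[0,0,4,0,0,0,0],[0,0,6,0,0,0,0],[0,0,8,0,0,0,0],[0,0,10,0,0,0,0],[0,0,12,0,0,0,0]]'; python3 look.py w6 | grep -v red
```

```text
clock: 5.95
eef_pos: [585.0, -218.5, 53.2]
eef_rot: [-3.141, -0.001, -0.206]
wrist_force: [1.3, 7.3, 4.8]
finger_gap: 0.4
finger_force: 3.8
6.0 [ 584.98577035 -218.74143464   53.24335459] [1.51621192 5.91430571 4.93598542]
fit 15038 [ 5.85191982e+02 -2.10552834e+02 -2.08764503e-01] 211.3529419609502
lug 802 [  9.77849832 -24.21850094] [[-7.6, -28.0], [23.3, -19.7]] 65.52251173892623
white [[-41.0, -111.5], [47.3, 24.1]] 39.63668984359616
catch line [ 1.8127710e-03 -9.9999833e-01 -7.4154465e+01 -9.8331444e+01] angle 0.0018127720024299226
pin 490 [-69.77337075 -87.41823106]
lug 802 [  5.09242744 -25.69801308] [[-12.3, -29.5], [18.7, -21.2]] 65.52251173892623
white [[-44.2, -112.9], [47.2, 22.6]] 39.63454929235321
catch line [ 2.4224059e-03  9.9999708e-01 -7.9153687e+01 -9.9454796e+01] angle 3.1391702453806243
pin 490 [-74.71998237 -88.56744235]
```

The lug top is now at 65.5 mm and the board face at 39.6 mm, so the board has dropped in. Next I'll back off, rise and go to the outside of the catch pin.

```bash
python3 -m crank '[[0,0,-6,0,0,0,0],[0,0,-12,0,0,0,0],[0,0,-12,-25,0,0,0],[0,0,-12,-55,0,0,0],[0,-30,10,-55,0,0,0],[0,-60,45,-55,0,0,0],[0,-90,75,-55,0,0,0],[0,-108,84,-55,0,0,0],[0,-108,84,-55,0,0,0],[0,-108,84,-55,0,0,0]]'; python3 -m crank '[[0,0,0,0,0,0,0],[0,0,0,0,0,0,0]]'
python3 - <<'E'
from h import *
g=np.array([585.1,-210.5,-.2075]); s=manip.read_state(); print(tof(s["eef_pos"],g),s["joints"])
E
python3 look.py w7
```

```text
clock: 7.0
eef_pos: [462.0, -279.0, 107.7]
eef_rot: [3.141, -0.0, -0.207]
wrist_force: [0.4, -0.2, 0.9]
finger_gap: 0.5
finger_force: 0.0
clock: 7.2
eef_pos: [462.3, -278.5, 107.3]
eef_rot: [-3.142, 0.0, -0.205]
wrist_force: [1.0, -0.8, 0.4]
finger_gap: 0.4
finger_force: 0.0
[-106.10447159  -91.8469638 ] [-6.10046593e-01  3.79113925e-01  1.65704971e+00  1.54635703e-05
  1.10556464e+00  1.16581330e+00]
7.25 [ 462.24774411 -278.56731837  107.2624049 ] [ 0.47007734 -0.4541821   0.18009609]
fit 13874 [ 5.84665969e+02 -2.10223924e+02 -2.07303048e-01] 48.65929459576395
lug 329 [  5.07596633 -25.12625887] [[-15.1, -28.8], [23.0, -19.7]] 65.01348693906635
white [[-44.0, -111.9], [47.0, 23.2]] 39.61295141053422
red 1195 [[-79.9, -109.8], [-66.3, -52.3]]
catch line [ 1.8787904e-02 -9.9982351e-01 -7.1911179e+01 -8.1629837e+01] angle 0.01878900884100666
pin 214 [-71.41938536 -88.88670025]
lug 329 [  0.92968576 -26.79998358] [[-19.2, -30.5], [18.8, -21.4]] 65.01348693906635
white [[-46.2, -113.5], [46.9, 21.5]] 39.61457545907909
red 1195 [[-84.2, -111.1], [-70.6, -53.5]]
catch line [ 1.3091861e-02 -9.9991429e-01 -7.6378105e+01 -8.2864052e+01] angle 0.013092235406084994
pin 214 [-75.94759496 -90.12848038]
```

View pics/w7.png

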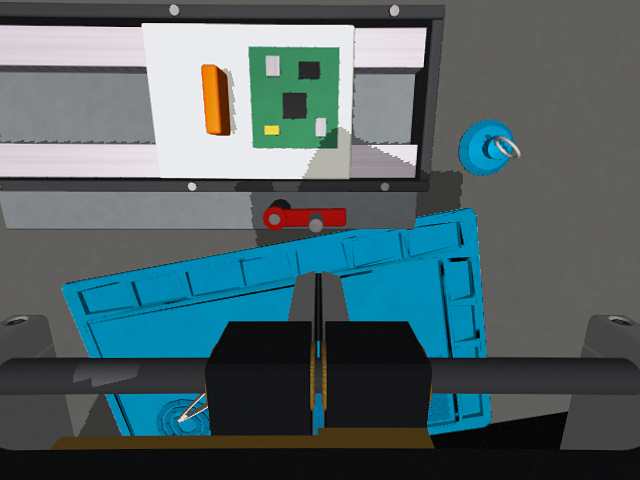

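The board lies flat. The catch's pivot is at (275,217), its pin at (316,226) and the fingertips at (318,275), beside the pin. I'll go down and push the pin toward +x.

```bash
python3 -m crank '[[0,0,0,30,0,0,0],[0,0,0,53,0,0,0],[0,4,0,53,0,0,0],[0,10,0,53,0,0,0],[0,14,0,53,0,0,0],[0,18,0,53,0,0,0],[0,22,-1,53,0,0,0],[0,26,-3,53,0,0,0],[0,30,-5,53,0,0,0],[0,34,-8,53,0,0,0]]'; python3 look.py w8
```

```text
clock: 8.25
eef_pos: [496.8, -278.1, 54.5]
eef_rot: [-3.142, 0.0, -0.206]
wrist_force: [-2.3, 0.0, 1.0]
finger_gap: 0.5
finger_force: 1.0
8.3 [ 497.35806406 -277.73310365   54.46606957] [ 0.16504273 -0.05637043  0.2986654 ]
fit 18061 [ 5.84947064e+02 -2.10026073e+02 -2.07065878e-01] 130.37302022971014
lug 509 [  5.86160944 -25.04790854] [[-14.6, -28.7], [23.4, -19.6]] 65.06768732212613
white [[-43.0, -111.5], [47.1, 23.3]] 39.61668671807853
red 1600 [[-79.9, -98.8], [-37.3, -52.2]]
catch line [  0.63967264  -0.7686475  -56.047512   -75.97575   ] angle 0.6940722746965069
pin 945 [-58.05369529 -82.22497769]
lug 509 [  1.47501029 -26.97793129] [[-19.0, -30.7], [19.0, -21.5]] 65.06768732212613
white [[-46.3, -113.4], [47.0, 21.3]] 39.61244576791787
red 1600 [[-84.5, -100.5], [-42.1, -53.7]]
catch line [  0.63510007  -0.7724299  -60.735233   -77.537506  ] angle 0.6881380529852577
pin 945 [-62.78405413 -83.80470472]
```

View pics/w8.png

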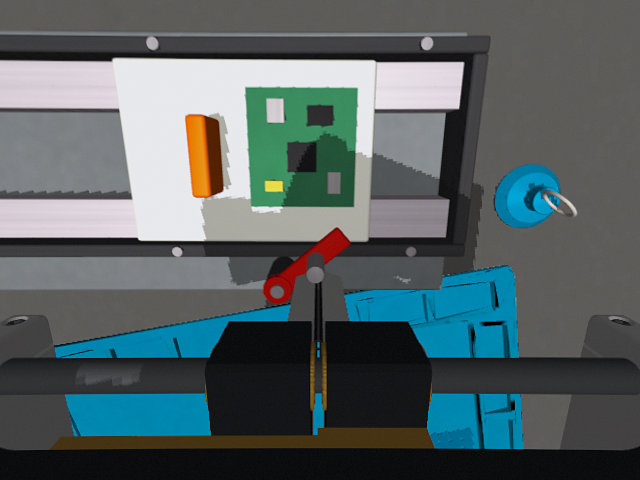

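The pin is at (316,272) and the catch has turned to about 0.69 rad. Next I'll step round to the pin's -y side.

```bash
python3 -m crank '[[0,-6,0,0,0,0,0],[0,-6,12,0,0,0,0],[0,-6,24,0,0,0,0],[0,6,26,0,0,0,0],[0,16,26,0,0,0,0],[0,17,20,0,0,0,0],[0,18,16,0,0,0,0],[0,19,12,0,0,0,0],[0,20,8,0,0,0,0],[0,21,4,0,0,0,0]]'; python3 -m crank '[[0,1,-3,0,0,0,0],[0,2,-6,0,0,0,0],[0,2,-9,0,0,0,0],[0,2,-9,0,0,0,0]]'; python3 look.py w9
```

```text
clock: 9.3
eef_pos: [516.9, -286.9, 55.1]
eef_rot: [3.14, -0.003, -0.206]
wrist_force: [1.4, -4.3, 0.4]
finger_gap: 0.4
finger_force: 2.2
clock: 9.7
eef_pos: [520.0, -277.3, 54.3]
eef_rot: [-3.141, 0.001, -0.206]
wrist_force: [-0.2, 0.8, -0.4]
finger_gap: 0.5
finger_force: 0.0
9.75 [ 519.84641055 -277.43673778   54.22899165] [ 0.48660503 -0.1917736   0.93101063]
fit 16476 [ 5.85020601e+02 -2.10082995e+02 -2.08334778e-01] 60.15102494418576
lug 813 [ -0.1642606  -24.66581397] [[-14.5, -28.7], [23.1, -19.9]] 65.3154945704156
white [[-43.0, -111.6], [47.1, 23.3]] 39.62644660207774
red 542 [[-69.7, -66.4], [-30.4, -52.7]]
catch line [  0.9879046   -0.15506296 -47.746693   -58.54917   ] angle 1.4151051471731835
pin 1039 [-36.16556381 -70.50070563]
lug 813 [ -4.59850082 -26.52535478] [[-19.0, -30.6], [18.6, -21.8]] 65.3154945704156
white [[-46.2, -113.4], [47.0, 21.4]] 39.62797281295703
red 708 [[-74.2, -68.2], [-30.4, -54.8]]
catch line [  0.98781693  -0.1556205  -47.984573   -60.78408   ] angle 1.41454075332372
pin 1039 [-40.82591762 -72.19176963]
```

View pics/w9.png

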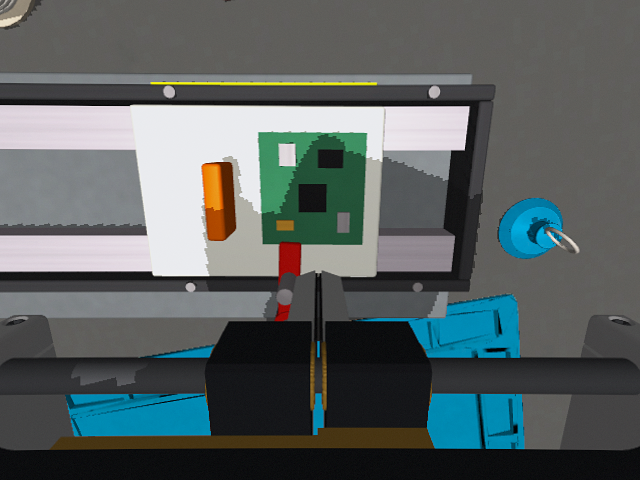

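The catch is at about 1.41 rad, with the arm at (288,262) and the pin at (285,297). It needs about 5 mm more.

```bash
python3 -m crank '[[0,0,-2,0,0,0,0],[0,0,-3.5,0,0,0,0],[0,0,-5,0,0,0,0],[0,0,-5,0,0,0,0]]'; python3 look.py w10 | grep -v white
```

```text
clock: 10.15
eef_pos: [520.7, -274.5, 54.4]
eef_rot: [3.139, -0.0, -0.206]
wrist_force: [-2.4, -12.0, -2.9]
finger_gap: 0.5
finger_force: 6.0
10.2 [ 520.717855   -274.51144456   54.40899639] [ -1.13721815 -12.98190006  -2.14414709]
fit 16676 [ 5.85058213e+02 -2.10080089e+02 -2.08393818e-01] 27.86074573049037
lug 822 [  0.1075201  -24.62381791] [[-14.4, -28.6], [23.3, -20.0]] 65.28943781111818
red 470 [[-69.6, -63.5], [-30.3, -51.7]]
catch line [  0.9945407   -0.10434955 -45.460335   -56.40449   ] angle 1.466256465989171
pin 1001 [-35.99213338 -67.88383198]
lug 822 [ -4.36116116 -26.49550635] [[-18.9, -30.6], [18.8, -21.9]] 65.28943781111818
red 639 [[-73.5, -65.2], [-30.2, -53.3]]
catch line [  0.9950397   -0.09947851 -45.733944   -58.369064  ] angle 1.471153005108786
pin 1006 [-40.67746413 -69.69483982]
```

The force rose to 12 N, so it is probably at its stop. I'll back off, rise and check from an unobstructed view.

```bash
python3 -m crank '[[0,0,8,0,0,0,0],[0,0,20,0,0,0,0],[0,-10,22,-25,0,0,0],[0,-40,22,-55,0,0,0],[0,-70,22,-75,0,0,0],[0,-80,22,-85,0,0,0],[0,-80,22,-85,0,0,0],[0,-80,22,-85,0,0,0]]'; python3 look.py w11
python3 - <<'E'
from h import *
p=cv2.imread("pics/w11.png"); cv2.imwrite("pics/w11c.png",cv2.resize(p[0:300,100:500],(800,600)))
E
```

```text
clock: 11.0
eef_pos: [438.5, -278.6, 139.2]
eef_rot: [-3.142, -0.0, -0.207]
wrist_force: [-0.6, -0.1, -0.2]
finger_gap: 0.2
finger_force: 0.0
11.05 [ 438.56380327 -278.41551355  138.76490989] [ 0.10020191 -0.01854549 -1.11098223]
fit 5493 [ 5.84657824e+02 -2.10316043e+02 -2.07662564e-01] 24.99307318527811
lug 282 [  4.8484068  -25.03273157] [[-15.5, -28.9], [22.9, -19.7]] 65.06657297362605
white [[-44.4, -112.0], [47.0, 23.2]] 39.604384772115736
red 892 [[-80.4, -66.4], [-30.8, -51.8]]
catch line [ 9.9996942e-01  7.8171585e-03 -5.5495052e+01 -5.9323490e+01] angle 1.578613565065419
pin 187 [-43.36652649 -58.62570939]
lug 282 [  0.70124143 -26.61308839] [[-19.7, -30.5], [18.7, -21.3]] 65.06657297362605
white [[-46.7, -113.6], [46.9, 21.6]] 39.60176826084761
red 989 [[-84.7, -67.5], [-30.8, -53.1]]
catch line [ 9.9985772e-01  1.6867638e-02 -5.6875332e+01 -6.0374119e+01] angle 1.587664764514743
pin 187 [-47.66619753 -59.9628255 ]
```

View pics/w11c.png

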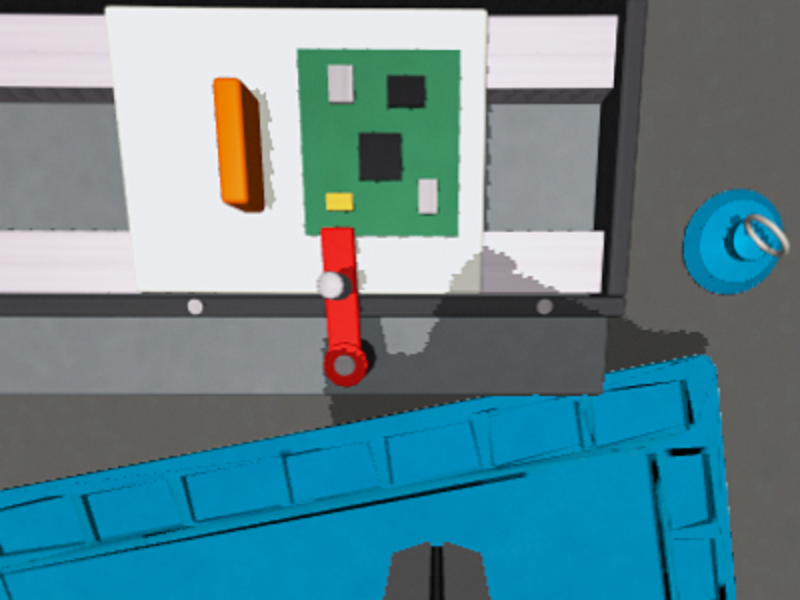

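The catch lies straight across the seated board, with the arm from (345,365) to (338,230) in the crop, measured at about 1.58 rad. The board is flat at 39.6 mm and the gripper is clear, so I'm handing in.

```bash
python3 -c "
from cell import manip; print(manip.sign_off())"
```

```text
the job is handed in; nothing more can be done
None
```

The board is seated flat in the notches (top face measured at 39.6 mm) and the red catch lies across it at about 1.58 rad; I handed the job in at about 11 s with the gripper clear and the bystanders never approached.

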